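Stamp the visitor's collecting card

ROBOT

A 6-joint arm with a two-finger parallel gripper is mounted at the origin on the work surface. World frame = base frame: x ahead of the robot, y to its left, z up, the work surface at z = 0. Lengths are in mm, angles in degrees, forces in N, time in s.
With the tool pointing down it reaches from about 350 to 875 mm from the base axis. Payload 15.5 kg.
Tool frame: the origin (TCP) lies midway between the tips of the shut fingers; the grasp point (between the pads) lies env.hold_point_z behind it (env.hold_point_z is the distance from the TCP to the grasp point, in mm); y points along the fingers, x is the direction in which the jaws open and shut, and the axes are right-handed (so a half turn about y gives the same grasp; the last joint's range is limited). The gripper opens to 85 mm and grips with 20 to 120 N. Pads are 22 mm wide; open, the fingers measure 114 mm over their backs; the gripper's body (76 mm by 85 mm) begins 54 mm behind the grasp point. The pads swing forward as they close: fully open they stand 13 mm farther back than shut.
Start: joints at [60.304, 28.281, 77.091, -0, 74.628, -5.472], TCP at [256.443, 569.968, 231.277] pointing down, gripper open.
Joint ranges: [-166.48, 166.48], [-47.26, 123.95], [12.59, 153.08], [-70.14, 250.14], [6.76, 159.57], [-176.63, 176.63]. Speed limits (degrees/s): [108.29, 108.29, 147.25, 172.46, 172.46, 172.46].

INTERFACE

Orientations are given as [roll, pitch, yaw] about the fixed x, y, z axes, in that order (R = Rz(yaw) Ry(pitch) Rx(roll)).
In Python, from bench import env gives the robot as it stands.
- The arm moves only by the shell command python3 -m inch 'ROWS'. ROWS is a JSON object of lists of equal length, an entry for each row: "rotation": the turn, a rotation vector about the tool's x, y, z in degrees, a list of three; "offset": the shift along the tool's x, y, z in m, a list of three; "gripper": the opening, from 0 (shut) to 1 (fully open). A call has 1 to 8 rows; each row shifts and turns the pose as measured when the row begins, along the tool's axes as they then stand; what a row does not reach is not made up. A row lasts 1/8 s, in which the tool goes at most 62.5 mm and 10.7 degrees, less where a joint would pass 70% of its speed; a pose out of reach is approached as far as the arm can. A call is refused whole if a number of a shift passes 0.0625 or a number of a turn 10.7, either way. A call with a gripper value outside its range is refused whole. The fingers move at their own pace and stop on an object; the grip force is fixed at half the most. Time passes only in rows, so rows that do not move let the fingers close. It gives the time, the measured TCP pose, the force and the opening at its end, in the units of the state.
- env.get_state(): the state, without advancing time (a new reading comes with each control period).
- env.capture(name): name is "scene" or "top" or "wrist"; returns a dict with "img" (480x640x3 uint8, red, green, blue), "fx", "fy", "cx", "cy" (pixels), "rvec" (rotation vector, rad) and "tvec" (3), from world to camera coordinates, as OpenCV has them; the wrist camera has in their place "mount" (4x4, takes a point from camera to tool coordinates, whose origin is the TCP and whose axes are the tool frame's). Camera axes: x right, y down, z forward; pixel columns grow to the right and rows downward; lengths in mm; the calibration is good to about 2 mm. A picture is of the moment at which its call begins: read the wrist's pose just before it. There is no depth.
- env.finish_job(): hands the job in, once; it reports no verdict.
Trained networks look in a picture, given as the dict that the camera call returned (one of the last four; its "shot" number tells which), for a name from the list of things; names that differ only in an ending like _2 or _b are one class to them, and where a whole thing is asked for, a point or a joint stands for the part that bears it (a point fixed in the world has none). Each returns a list of dicts, best first, with "score" (0 to 1); they miss things now and then, are a little off and sometimes report something else, mostly with a low value. They report only what shows in the picture. A call takes as long as a camera call. They do not tell look-alikes from the thing itself.
- env.look_for(picture, label): "centre" ([x, y, z] in mm, in world coordinates, good to about 4 mm: the middle of the surface that is visible of it).
- env.cut_out(picture, label): "region" (480x640 bool, what is visible of it).
- env.mark_of(picture, label): "centre" ([x, y, z] in mm, in world coordinates, good to about 4 mm: a listed point, or the origin of a listed thing).
The state is a dict: "time": time; "qpos": joint angles; "dq": joint speeds; "effort": joint torques, N m; "ee_pos": TCP position; "tool_rot": TCP orientation; "wrist_force": force on the tool from outside, world axes, zero at the start; "wrist_torque": the same for the moment, N m; "gripper_width": opening from 0.0 (shut) to 1.0 (fully open).
Only numpy, scipy, OpenCV 4.12 (cv2) and the standard library are available. Lean on these libraries where they do the work, as an engineer would, in place of code of your own. Each camera call takes 0.05 s, during which the arm holds its last target. There are 200 camera calls.

TASK

Stamp the visitor's card: take the big self-inking stamp from the tray, stand it squarely inside the one printed box that is still empty, its front facing the bottom edge of the card, and press its head right down until the die bears firmly on the paper, without leaning on it hard. Let the head come back up, then stand the stamp upright on its felt rest in the tray and let go. Do not knock the round stamps about, and do not print anywhere else on the card.

Things in the scene. Friction and masses are not known exactly. Their poses are not given: they have to be found in the camera images.
- stamp: big self-inking stamp, loose, 0.3 kg, 108 mm tall, starts upright on the felt in the tray. Origin: centre of its underside; z up, x to its back, y along its long side. Foot 46 (x) by 76 (y) mm, 10 mm high; on it a fixed grey housing 40 by 70 mm, up to 50 mm; then a thin neck and the head. The foot stays on the paper while the head goes down. It can be lifted by its head
- head_centre (a point): centre of the black grip block of the stamp's head, 89 mm above the stamp's underside while the head is up; axes as the stamp. The block is 38 (x) by 70 (y) by 26 mm high
- head_top (a point): middle of the flat top of the stamp's head, 108 mm above the stamp's underside while the head is up; the flat is 31 (x) by 60 (y) mm. Press here, straight down
- stamp_front (a point): middle of the stamp's front, the face with a small pale picture label: on its -x side, 20 mm from its axis and 32 mm above its underside; axes as the stamp
- head (a joint): travel of the stamp's head in m: 0 = up, grows as it is pressed. Its spring resists with 3 to 7 N. At 11 to 23 mm, by a hidden depth setting, the die inside meets the paper: the head stops and the force climbs steeply, 18 N for each mm its foam gives. A good print needs 15 to 25 N on the head there for half a second; 35 N smears, so come down slowly
- form: clipboard fixed on the table, 250 (x) by 320 (y) mm, carrying a landscape A4 card. Origin: centre of the card at table height; paper surface 5 mm above. x points to the card's top edge (steel clip 20 mm high, 120 mm from the origin), -x to its bottom edge. Three printed boxes in a row along y, 93 mm apart, each 54 (x) by 84 (y) mm inside. Two hold a dark red print, one only a small cross
- box_centre (a point): centre of the empty printed box, on the paper's surface; axes as the form. Which of the three boxes it is varies
- rest (a point): centre of the grey felt rest in the tray, on its upper face, 11 mm above the table; the felt is 90 (x) by 120 (y) mm. Axes as the tray, which is fixed, 200 (x) by 310 (y) mm, its rim 24 mm high, its centre 81 mm to the +y side of this point
- round_a_centre (a point): round stamp with a clear ball knob, loose in the other half of the tray, 53 mm in diameter, 90 mm tall, not to be disturbed; point half-way up its axis
- round_b_centre (a point): second such round stamp, same size and point
- round_c_centre (a point): third such round stamp, same size and point
Things that resemble listed ones, but are neither listed nor needed, are in the scene too. Leave any orange or pink look-alike of the stamp alone.

How it is judged (in metres and radians):
On the way:
1. the stamp stands squarely inside the empty box, front to the bottom edge of the card, and its head is held down at its stop, the die bearing on the paper (value of joint head above 0.01 m and contact force between stamp and form above 15 N and x of stamp in the frame of box_centre between -0.0045 and 0.0045 m and y of stamp in the frame of box_centre between -0.0045 and 0.0045 m and angle between the x axis of stamp and the x axis of box_centre, either way round below 0.11 rad and x of stamp_front in the frame of box_centre below 0 m), for 0.3 s.
At the end, for the whole second after the job is handed in: the stamp stands upright (within 0.06 rad) and at rest on the felt rest of the tray, its centre within 25 mm of the middle of the felt along each side, released, with its head up again (within 3 mm), after a proper print in the empty box (x of stamp in the frame of rest between -0.025 and 0.025 m and y of stamp in the frame of rest between -0.025 and 0.025 m and z of stamp in the frame of rest between -0.003 and 0.004 m and angle between stamp's own z axis and vertical below 0.06 rad and value of joint head below 0.003 m and linear speed of stamp below 0.02 m/s); the robot touches nothing.
It fails at once if the stamp is driven onto the card with more than 40 N (contact force between stamp and form above 40 N).
It fails at once if the head is pressed down on the card, more than 10 mm, with the stamp outside the empty box or crooked in it (value of joint head above 0.01 m and contact force between stamp and form above 1 N and (x of stamp in the frame of box_centre below -0.0055 m or x of stamp in the frame of box_centre above 0.0055 m or y of stamp in the frame of box_centre below -0.0055 m or y of stamp in the frame of box_centre above 0.0055 m or angle between the x axis of stamp and the x axis of box_centre, either way round above 0.13 rad or x of stamp_front in the frame of box_centre above 0 m)).
It fails at once if a round stamp is knocked over or shoved more than 30 mm (distance of any of round_a_centre, round_b_centre, round_c_centre from where it was at the start of the episode above 0.03 m).
It also fails if it takes over 72 s, if anything falls off the work surface, if the arm or the gripper's body presses on something with over 40 N, if the wrist force passes 120 N, or if a joint passes its speed limit or range.

## Working session

There is one attempt and no reset: what is moved stays moved. The work goes in short steps, Python scripts to look and compute and a shell command to move; the robot and the scene stay as the last step left them, time stands still between calls to the robot, and variables do not carry over. Pictures are saved under pics/ and viewed, about 8 in all and at most 12, crops included, and the job is handed in when it is done.

```bash
ls; mkdir -p pics
cat > h.py <<'E'
import numpy as np, cv2
from scipy.spatial.transform import Rotation as R
from bench import env
def save(p,name,box=None,s=1):
    im=p["img"][:,:,::-1]
    if box: im=im[box[1]:box[3],box[0]:box[2]]
    cv2.imwrite("pics/"+name,cv2.resize(im,None,fx=s,fy=s,interpolation=cv2.INTER_CUBIC))
def cam(p,st=None):
    # returns Rwc (world->cam), t
    if "rvec" in p: return cv2.Rodrigues(np.array(p["rvec"],float))[0],np.array(p["tvec"],float).reshape(3)
    M=np.array(p["mount"],float); Rt=R.from_euler("xyz",st["tool_rot"],degrees=True).as_matrix()
    Rc=Rt@M[:3,:3]; c=Rt@M[:3,3]+np.array(st["ee_pos"]); return Rc.T,-Rc.T@c
def toplane(p,uv,z,st=None):
    Rw,t=cam(p,st); c=-Rw.T@t
    uv=np.atleast_2d(uv).astype(float)
    d=np.c_[(uv[:,0]-p["cx"])/p["fx"],(uv[:,1]-p["cy"])/p["fy"],np.ones(len(uv))]@Rw
    return c+d*((z-c[2])/d[:,2])[:,None]
def proj(p,X,st=None):
    Rw,t=cam(p,st); q=np.atleast_2d(X)@Rw.T+t
    return np.c_[q[:,0]/q[:,2]*p["fx"]+p["cx"],q[:,1]/q[:,2]*p["fy"]+p["cy"]]
E
python3 - <<'E'
from h import *
s=env.get_state(); print(s, env.hold_point_z)
p=env.capture("top"); save(p,"top.png"); q=env.capture("scene"); save(q,"scene.png")
for n in ["stamp","head_centre","head_top","stamp_front","form","box_centre","rest","round_a_centre"]:
    for k,pp in (("top",p),("scene",q)):
        print(n,k,[(np.round(d["centre"]).tolist(),round(d["score"],2)) for d in env.mark_of(pp,n)])
E
```

```text
pics
{'time': 0.0, 'qpos': array([ 6.03047503e+01,  2.83141215e+01,  7.71287007e+01,  5.50599951e-04,
        7.46259704e+01, -5.47138561e+00]), 'dq': array([-0.06312596,  0.02175602,  0.01541739,  0.02792387, -0.06639268,
        0.04480283]), 'effort': array([ 4.96289213e-03, -8.82135630e+01, -3.83882082e+01,  3.29856948e-04,
        9.83450882e-03,  7.30586544e-05]), 'ee_pos': array([256.25119205, 569.65906041, 230.699236  ]), 'tool_rot': array([-8.99929124e+01,  6.84285732e-02,  6.57759939e+01]), 'wrist_force': array([0.02925021, 0.11342026, 0.61879054]), 'wrist_torque': array([0.00283531, 0.00041155, 0.04017808]), 'gripper_width': 1.0019674552436932} 18.700000000000003
stamp top [([729.0, -298.0, -0.0], 0.94), ([318.0, -262.0, -1.0], 0.93), ([527.0, -284.0, 7.0], 0.71), ([347.0, -426.0, -2.0], 0.65), ([334.0, -137.0, 4.0], 0.62)]
stamp scene [([529.0, -286.0, 10.0], 0.89), ([349.0, -427.0, 2.0], 0.83), ([332.0, -139.0, 2.0], 0.8), ([736.0, -297.0, -3.0], 0.7), ([321.0, -263.0, 2.0], 0.59)]
head_centre top [([318.0, -262.0, 91.0], 0.98), ([348.0, -429.0, 90.0], 0.76), ([530.0, -2
[... 580 characters left out ...]
 -427.0, 106.0], 0.59)]
stamp_front top [([334.0, -281.0, 28.0], 0.8), ([508.0, -282.0, 41.0], 0.67), ([759.0, -296.0, 32.0], 0.58)]
stamp_front scene [([356.0, -133.0, 37.0], 0.98), ([753.0, -294.0, 34.0], 0.9), ([338.0, -275.0, 33.0], 0.7), ([344.0, -405.0, 33.0], 0.7), ([510.0, -280.0, 42.0], 0.65)]
form top [([573.0, 206.0, 6.0], 0.68)]
form scene [([574.0, 205.0, -1.0], 0.71)]
box_centre top []
box_centre scene []
rest top [([526.0, -275.0, 5.0], 0.64), ([556.0, -76.0, 49.0], 0.41)]
rest scene [([530.0, -270.0, 12.0], 0.72), ([573.0, 208.0, -4.0], 0.69)]
round_a_centre top [([501.0, -143.0, 51.0], 0.96)]
round_a_centre scene [([502.0, -139.0, 55.0], 0.61), ([596.0, -136.0, 58.0], 0.21)]
```

View pics/top.png

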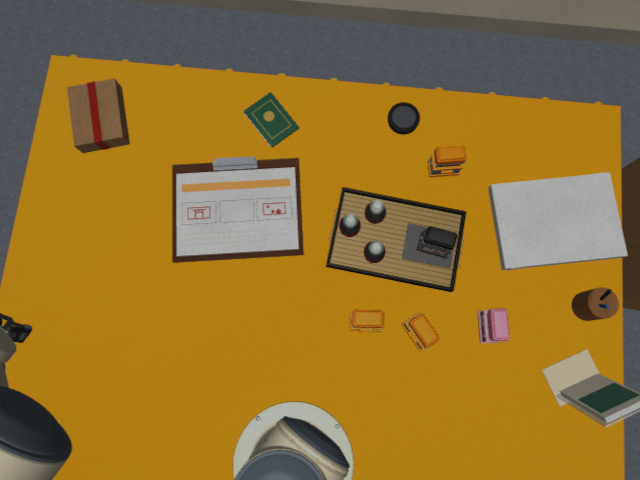

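View pics/scene.png

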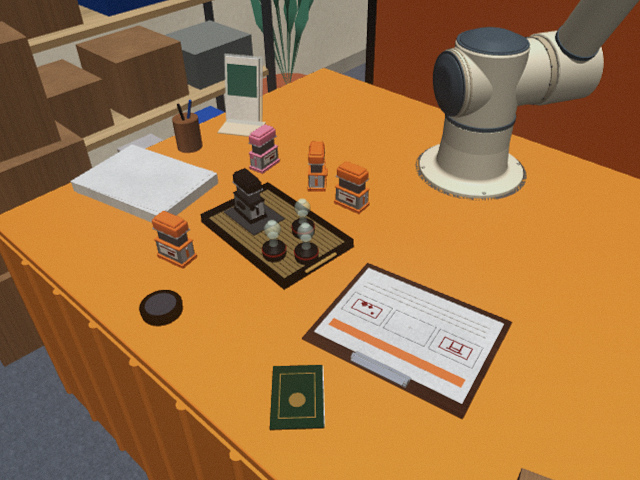

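Black stamp at (438,240) in the tray is the one that matches the description. The look-alikes are the orange ones at (447,160), (367,320) and (422,330), and the pink one at (493,325). The empty box is the middle one, about (238,211). Next I'll turn the tool to yaw 0 and go over the form for a close look.

```bash
python3 -m inch '{"rotation":[[0,10.7,0],[0,10.7,0],[0,10.7,0],[0,10.7,0],[0,10.7,0],[0,10.7,0],[0,1.6,0]],"offset":[[0,-0.03,0],[0,-0.03,0],[0,0,0],[0,0,0],[0,0,0],[0,0,0],[0,0,0]],"gripper":[1,1,1,1,1,1,1]}'
python3 -m inch '{"rotation":[[0,0,0],[0,0,0],[0,0,0],[0,0,0],[0,0,0],[0,0,0]],"offset":[[0.04,0,-0.06],[0.04,0,-0.06],[0.04,0,-0.06],[0.04,0,-0.06],[0.04,0,-0.06],[0.04,0,-0.06]],"gripper":[1,1,1,1,1,1]}'
python3 - <<'E'
from h import *
s=env.get_state(); p=env.capture("wrist"); save(p,"w1.png"); print(s["time"],s["ee_pos"],s["tool_rot"],np.round(p["mount"],3),p["fx"],s["wrist_force"])
q=env.capture("top"); save(q,"crop.png",(380,190,500,300),5)
E
```

```text
time: 1.78
ee_pos: [256.4, 569.9, 293.3]
tool_rot: [-90.0, 0.0, -0.6]
wrist_force: [-0.0, 0.4, 0.0]
gripper_width: 1.002
time: 2.52
ee_pos: [465.7, 256.3, 293.2]
tool_rot: [-89.9, -0.1, 1.1]
wrist_force: [2.1, 0.5, -0.6]
gripper_width: 1.0
2.525 [465.65120072 256.30932685 293.24548181] [-89.90594551  -0.10116893   1.12512928] [[   1.      -0.      -0.       0.213]
 [   0.      -0.281    0.96  -143.467]
 [  -0.      -0.96    -0.281   71.21 ]
 [   0.       0.       0.       1.   ]] 371.91070977821965 [ 2.07861848  0.51266716 -0.62926662]
```

View pics/w1.png

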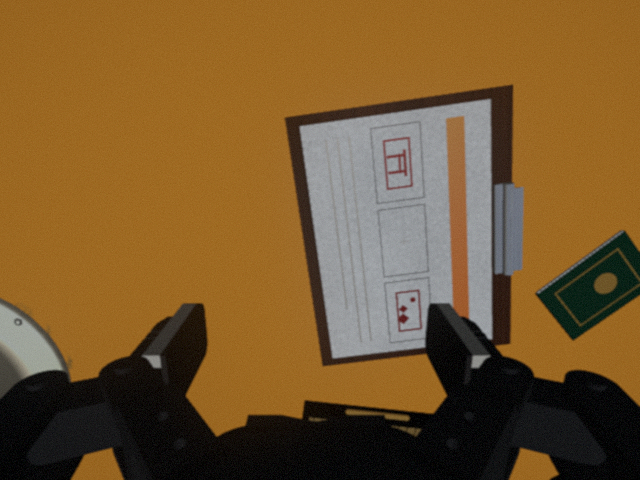

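View pics/crop.png

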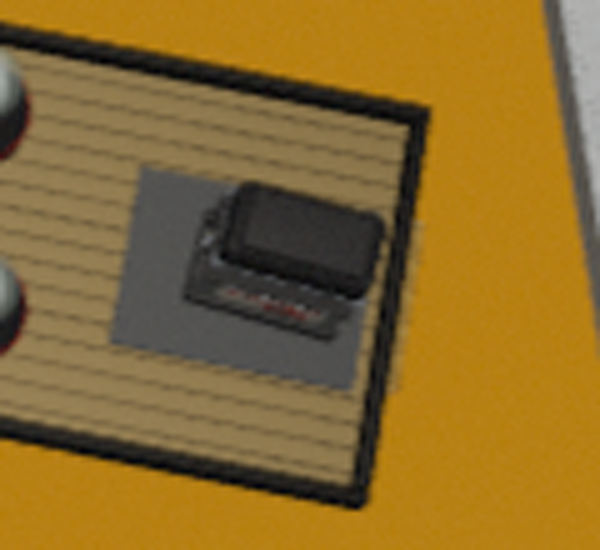

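The crop shows the pale label on the stamp's lower face, so its front faces world -x. In the wrist view the middle box, with corners near (379,211), (424,205), (429,270) and (383,276), is empty. I'll fit the box pattern, then move over the stamp.

```bash
cat >> h.py <<'E'
from scipy.optimize import minimize
def fitboxes(p,x0,st=None,z=5.0,n=(-1,0,1)):
    g=cv2.cvtColor(p["img"],cv2.COLOR_RGB2GRAY)
    b=cv2.morphologyEx(g,cv2.MORPH_BLACKHAT,np.ones((7,7))).astype(float)
    b=np.minimum(b,60); 
    hx,hy=27.5,42.5; t=np.linspace(-1,1,60)
    loc=np.vstack([np.c_[np.full(60,sx*hx),t*hy+k*93] for sx in(-1,1) for k in n]+[np.c_[t*hx,np.full(60,sy*hy+k*93)] for sy in(-1,1) for k in n])
    def pts(v):
        c,s=np.cos(np.radians(v[2])),np.sin(np.radians(v[2]))
        return np.c_[v[0]+c*loc[:,0]-s*loc[:,1],v[1]+s*loc[:,0]+c*loc[:,1],np.full(len(loc),z)]
    v=np.array(x0,float)
    for sg,d in((4,20),(2,6),(1,3),(.6,1.5)):
        B=cv2.GaussianBlur(b,(0,0),sg)
        def f(v):
            q=proj(p,pts(v),st).astype(np.float32)
            return -cv2.remap(B.astype(np.float32),q[:,:1],q[:,1:],cv2.INTER_LINEAR).mean()
        r=minimize(f,v,method="Nelder-Mead",options=dict(initial_simplex=v+np.array([[0,0,0],[d,0,0],[0,d,0],[0,0,d/3+1]]))); v=r.x
    return v,r.fun
E
python3 - <<'E'
from h import *
s=env.get_state(); p=env.capture("wrist")
c=toplane(p,[(379,211),(424,205),(429,270),(383,276)],5,s); print(c.round(1).tolist())
m=c.mean(0); e=(c[0]+c[1]-c[2]-c[3])/2; y0=np.degrees(np.arctan2(-e[0],e[1]))
print(np.linalg.norm(e),y0)
print(fitboxes(p,[m[0],m[1],y0],s), fitboxes(p,[m[0],m[1],y0],s,n=(0,)))
q=env.capture("top"); print(fitboxes(q,[m[0],m[1],y0]))
E
python3 -m inch '{"rotation":[[0,2,0],[0,2,0],[0,2,0],[0,2,0],[0,2,0],[0,0,0],[0,0,0]],"offset":[[0.01,0,-0.0625],[0.01,0,-0.0625],[0.01,0,-0.0625],[0.01,0,-0.0625],[0.01,0,-0.0625],[0.01,0,-0.0625],[0.01,0,-0.0625]],"gripper":[1,1,1,1,1,1,1]}'
python3 - <<'E'
from h import *
s=env.get_state(); p=env.capture("wrist"); save(p,"w2.png"); print(s["time"],s["ee_pos"],s["tool_rot"])
for n in ["head_top","head_centre","rest","stamp_front","stamp","round_a_centre"]: print(n,[(np.round(d["centre"],1).tolist(),round(d["score"],2)) for d in env.mark_of(p,n)])
E
```

```text
[[543.3, 237.2, 5.0], [595.8, 245.1, 5.0], [609.8, 163.8, 5.0], [553.3, 155.1, 5.0]]
82.57315816923266 8.372978715151673
(array([583.9821605 , 171.26908143,  19.67358838]), np.float64(-12.948102951049805)) (array([572.98972236, 204.10353435,   8.91099127]), np.float64(-24.059364318847656))
(array([573.23263666, 220.92749919,   1.60268417]), np.float64(-13.283585548400879))
time: 3.6
ee_pos: [503.3, -175.7, 292.4]
tool_rot: [-89.7, -0.2, -7.4]
wrist_force: [0.9, -0.0, 0.2]
gripper_width: 1.0
3.6 [ 503.26003148 -175.68084438  292.4095532 ] [-89.73122694  -0.18668192  -7.37916068]
head_top [([325.0, -262.9, 108.7], 0.75), ([332.3, -139.8, 106.4], 0.74), ([736.6, -297.6, 110.9], 0.66), ([534.6, -284.9, 119.7], 0.61)]
head_centre [([349.7, -432.4, 87.5], 0.95), ([533.6, -289.6, 98.3], 0.83), ([332.2, -140.7, 89.0], 0.8), ([736.8, -301.8, 89.4], 0.63), ([322.7, -258.9, 86.4], 0.58)]
rest [([530.7, -288.4, 7.8], 0.57)]
stamp_front [([333.8, -278.1, 33.5], 0.98), ([509.5, -278.2, 47.3], 0.97), ([757.0, -295.1, 30.0], 0.91), ([353.6, -134.2, 33.6], 0.76), ([348.8, -405.8, 26.9], 0.56)]
stamp [([348.3, -429.3, 0.4], 0.98), ([335.7, -138.2, 0.4], 0.86), ([527.7, -287.3, 8.4], 0.81), ([735.2, -299.0, 3.3], 0.75), ([320.0, -263.6, 0.7], 0.74)]
round_a_centre [([499.5, -145.3, 54.1], 0.8)]
```

View pics/w2.png

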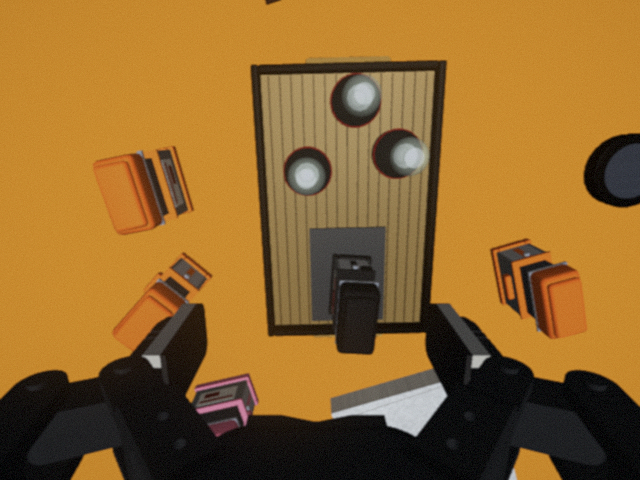

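The view shows the stamp at about (355,310) on the felt, with the three round stamps further off at (356,100), (398,153) and (307,172). The gripper stays clear of all of them.

Run:
```python
from h import *
s=env.get_state(); p=env.capture("wrist")
def rect(uv,z,n):
    c=toplane(p,uv,z,s); a=(c[0]+c[1]-c[2]-c[3])/2; b=(c[1]+c[2]-c[0]-c[3])/2
    print(n,c.mean(0).round(1),"y-size",np.linalg.norm(a).round(1),"x-size",np.linalg.norm(b).round(1),"yaw",np.degrees(np.arctan2(-a[0],a[1])).round(1))
rect([(253,67),(446,62),(433,328),(268,334)],24,"tray")
rect([(310,229),(384,227),(386,320),(313,322)],11,"felt")
rect([(341,284),(380,284),(374,353),(338,352)],113,"head")
r=env.cut_out(p,"head_centre")
for d in r[:6]:
    m=d["region"].astype(np.uint8); k=cv2.findNonZero(m); print(d["score"],cv2.boundingRect(k))
```

```text
tray [ 540.5 -190.7   24. ] y-size 302.3 x-size 200.1 yaw -5.8
felt [ 530.9 -273.7   11. ] y-size 121.5 x-size 89.8 yaw -4.6
head [ 531.2 -278.1  113. ] y-size 72.9 x-size 36.1 yaw -9.1
0.95 (519, 253, 69, 88)
0.91 (203, 408, 41, 26)
0.77 (334, 267, 47, 90)
0.66 (113, 276, 77, 75)
0.65 (93, 153, 76, 84)
```

```bash
python3 -m inch '{"rotation":[[0,2,0],[0,1,0],[0,0,0],[0,0,0]],"offset":[[0.012,0,-0.025],[0.008,0,-0.025],[0,-0.01,0],[0,0,0]],"gripper":[1,1,1,1]}'
python3 - <<'E'
from h import *
s=env.get_state(); p=env.capture("wrist"); save(p,"w3.png",(240,150,440,450),2); print(s["time"],s["ee_pos"],s["tool_rot"])
E
```

```text
time: 4.55
ee_pos: [516.4, -225.1, 303.0]
tool_rot: [-89.7, -0.2, -10.2]
wrist_force: [0.3, -0.5, -0.7]
gripper_width: 0.996
4.55 [ 516.43455675 -225.0803024   303.0477327 ] [-89.71104235  -0.15711341 -10.24404611]
```

View pics/w3.png

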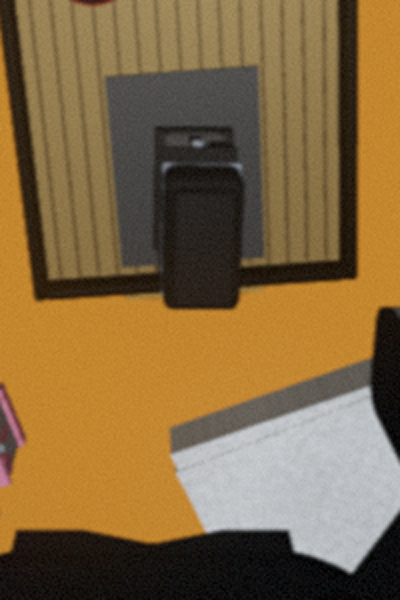

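Run:
```python
from h import *
s=env.get_state(); p=env.capture("wrist")
f=lambda uv:np.array(uv)/2+np.array([240,150])
def P(uv,z): return toplane(p,f(uv),z,s)
c=P([(107,75),(258,66),(263,257),(122,268)],11); a=(c[0]+c[1]-c[2]-c[3])/2; print("felt",c.mean(0),np.degrees(np.arctan2(-a[0],a[1])))
for n,uv,z,off in (("foot",[(155,127),(233,127)],16,38),("headnear",[(163,167),(243,167)],87,35),("headfar113",[(165,307),(240,307)],113,-35),("far119",[(168,307),(238,307)],119,-30)):
    e=P(uv,z); m=e.mean(0); d=e[1]-e[0]; y=np.arctan2(d[1],d[0]); yv=np.array([np.sin(-y),np.cos(y)])
    print(n,m.round(1),"w",np.linalg.norm(d).round(1),"yaw",np.degrees(y).round(1),"centre",(m[:2]-off*yv).round(1))
    # along sides
e1=P([(163,175)],100)[0];
l=P([(164,190),(165,300)],115); r=P([(241,190),(239,300)],115)
for q in(l,r): d=q[0]-q[1]; print("side",q.round(1).tolist(),np.degrees(np.arctan2(-d[0],d[1])).round(1))
```

```text
felt [ 530.07107062 -274.54150384   11.        ] -6.621206213829487
foot [ 538.1 -247.9   16. ] w 46.0 yaw -10.3 centre [ 531.3 -285.3]
headnear [ 537.7 -253.6   87. ] w 40.0 yaw -10.3 centre [ 531.4 -288. ]
headfar113 [ 525.5 -316.5  113. ] w 36.7 yaw -10.3 centre [ 531.8 -282. ]
far119 [ 525.8 -313.6  119. ] w 33.7 yaw -10.3 centre [ 531.2 -284.1]
side [[517.4, -253.6, 115.0], [508.2, -308.6, 115.0]] -9.5
side [[552.6, -260.0, 115.0], [543.5, -315.0, 115.0]] -9.4
```

```bash
python3 -m inch '{"rotation":[[0,0,0],[0,0,0],[0,0,0],[0,0,0]],"offset":[[0.025,0,-0.056],[0,0.045,0],[0,0.045,0],[0,0,0]],"gripper":[1,1,1,1]}'
```

```text
time: 5.15
ee_pos: [531.8, -283.8, 210.6]
tool_rot: [-89.7, -0.2, -10.1]
wrist_force: [0.1, -0.1, 0.3]
gripper_width: 0.999
```

```bash
python3 -m inch '{"rotation":[[-0.3,0,0],[0,0,0],[0,0,0],[0,0,0],[0,0,0],[0,0,0]],"offset":[[0,0.045,-0.0015],[0,0.045,0],[0,0.035,0],[0,0.009,0],[0,0,0],[0,0,0]],"gripper":[1,1,1,1,1,1]}'
python3 - <<'E'
from h import *
s=env.get_state(); p=env.capture("wrist"); save(p,"w4.png"); print(s["ee_pos"],s["tool_rot"],s["wrist_force"])
E
```

```text
time: 5.9
ee_pos: [538.5, -287.2, 85.1]
tool_rot: [-90.3, -0.9, -9.9]
wrist_force: [0.6, 0.3, 0.6]
gripper_width: 0.999
[ 538.46787367 -287.22987846   85.08884726] [-90.32648826  -0.92899818  -9.90624888] [0.55844373 0.34369035 0.61518859]
```

View pics/w4.png

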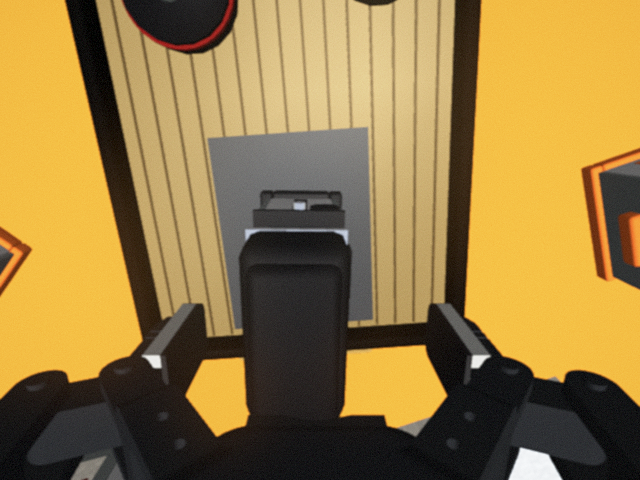

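```bash
python3 -m inch '{"rotation":[[0.3,0,0.9],[0,0,0],[0,0,0]],"offset":[[-0.007,0.004,0.001],[0,0.003,0],[0,0,0]],"gripper":[1,1,1]}'; python3 -c "
from h import *
print(env.get_state())"
```

```text
time: 6.32
ee_pos: [532.0, -285.4, 79.3]
tool_rot: [-90.1, -0.1, -9.9]
wrist_force: [0.5, 0.1, 0.1]
gripper_width: 0.996
{'time': 6.325, 'qpos': array([-3.38723902e+01,  3.67377350e+01,  8.90131958e+01, -2.29230028e-02,
        5.41302874e+01, -2.39427384e+01]), 'dq': array([-0.12206959, -0.26119658, -0.04816709,  0.04455143,  0.37227602,
       -0.10371732]), 'effort': array([-1.27401645e-02, -9.03667116e+01, -2.74917644e+01, -5.91591670e-03,
       -9.16517037e-02, -1.48497824e-03]), 'ee_pos': array([ 531.95152306, -285.43262073,   79.29134843]), 'tool_rot': array([-90.06520637,  -0.10100915,  -9.916182  ]), 'wrist_force': array([0.45081388, 0.07511442, 0.14732323]), 'wrist_torque': array([-0.03322353, -0.02606188,  0.00959613]), 'gripper_width': 0.9962856237207004}
```

Good position, so I close on the head.

```bash
python3 -m inch '{"rotation":[[0,0,0],[0,0,0],[0,0,0],[0,0,0],[0,0,0],[0,0,0]],"offset":[[0,0,0],[0,0,0],[0,0,0],[0,0,0],[0,0,0],[0,0,0]],"gripper":[0,0,0,0,0,0]}'; python3 -m inch '{"rotation":[[0,0,0],[0,0,0],[0,0,0]],"offset":[[0,-0.02,0],[0,-0.03,0],[0,-0.03,0]],"gripper":[0,0,0]}'
python3 - <<'E'
from h import *
s=env.get_state(); p=env.capture("wrist"); save(p,"w5.png"); print(s["ee_pos"],s["tool_rot"],s["wrist_force"])
E
```

```text
time: 7.08
ee_pos: [531.9, -285.5, 79.5]
tool_rot: [-90.1, -0.1, -9.9]
wrist_force: [-0.8, 0.8, 1.6]
gripper_width: 0.435
time: 7.45
ee_pos: [530.2, -284.2, 158.3]
tool_rot: [-89.9, 0.2, -9.9]
wrist_force: [0.3, -0.1, -4.1]
gripper_width: 0.435
[ 530.19797465 -284.1756427   158.27742467] [-89.90986057   0.24276884  -9.91244755] [ 0.27449885 -0.14951407 -4.10463438]
```

View pics/w5.png

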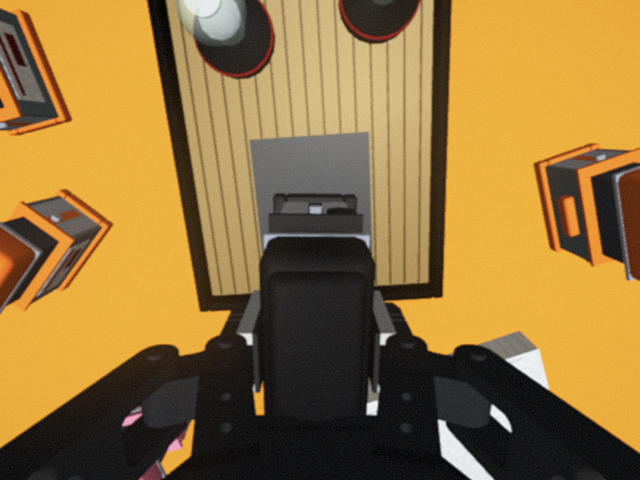

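```bash
python3 - <<'E'
from h import *
s=env.get_state(); p=env.capture("wrist"); print(s["ee_pos"][2],s["wrist_force"])
M=np.array(p["mount"],float)
def tool(uv,yt): # intersect with tool plane y=yt
    d=M[:3,:3]@np.array([(uv[0]-p["cx"])/p["fx"],(uv[1]-p["cy"])/p["fy"],1]); c=M[:3,3]
    return c+d*(yt-c[1])/d[1]
for n,uvs,y in (("foot bottom edge z38",[(273,195),(357,195)],68.5),("foot z=10",[(273,195),(357,195)],58.5),("house top 35",[(264,236),(371,236)],18.5),("head low 35",[(262,240),(375,240)],-7.5),("headtop 30",[(275,272),(366,272)],-39.5)):
    print(n,[tool(u,y).round(1).tolist() for u in uvs])
E
python3 -m inch '{"rotation":[[0,0,0],[0,0,0],[0,-2,0],[0,-3,0],[0,-3,0],[0,-3,0],[0,-3,0],[0,-3,0]],"offset":[[0,-0.035,0],[0,-0.035,0],[0.004,0,0.03],[0.004,0,0.05],[0.004,0,0.058],[0.004,0,0.058],[0.004,0,0.058],[0.004,0,0.058]],"gripper":[0,0,0,0,0,0,0,0]}'
```

```text
162.20430232987962 [ 2.11402047 -0.8926393   2.76141117]
foot bottom edge z38 [[-24.4, 68.5, 37.0], [23.8, 68.5, 37.0]]
foot z=10 [[-23.2, 58.5, 38.6], [22.7, 58.5, 38.6]]
house top 35 [[-23.2, 18.5, 26.4], [25.1, 18.5, 26.4]]
head low 35 [[-20.3, -7.5, 32.0], [22.7, -7.5, 32.0]]
headtop 30 [[-12.0, -39.5, 31.3], [15.2, -39.5, 31.3]]
time: 8.55
ee_pos: [567.6, 30.1, 223.5]
tool_rot: [-89.8, 0.4, 7.2]
wrist_force: [1.3, 0.5, -3.3]
gripper_width: 0.435
```

```bash
python3 -m inch '{"rotation":[[0,-1.7,0],[0,0,0],[0,0,0],[0,0,0],[0,0,0],[0,0,0]],"offset":[[0.007,0.01,0.05],[0.007,0.02,0.05],[0.006,0.03,0.04],[0.005,0.03,0.02],[0,0,0],[0,0,0]],"gripper":[0,0,0,0,0,0]}'
python3 - <<'E'
from h import *
s=env.get_state(); p=env.capture("wrist"); save(p,"w6.png"); print(s["ee_pos"],s["tool_rot"],s["wrist_force"])
E
```

```text
time: 9.3
ee_pos: [564.6, 201.1, 125.4]
tool_rot: [-89.8, 0.7, 9.3]
wrist_force: [0.3, 0.1, -3.0]
gripper_width: 0.435
[564.63763272 201.12896598 125.4088737 ] [-89.80674716   0.71188294   9.30786945] [ 0.25551911  0.05159537 -3.02067631]
```

View pics/w6.png

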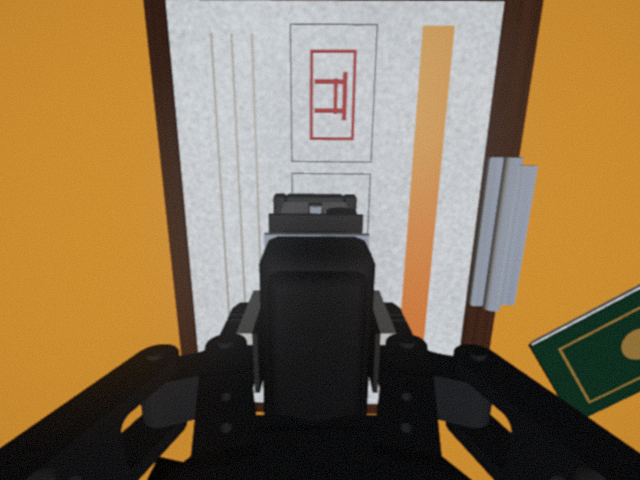

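The stamp hangs over the empty box. The near edge of that box shows at row 174, columns 292 to 370, and the neighbouring printed box has corners (290,24) to (372,162). I measure the box from these corners.

Run:
```python
from h import *
s=env.get_state(); p=env.capture("wrist"); print(s["ee_pos"],s["tool_rot"])
c=toplane(p,[(290,24),(377,24),(372,162),(291,161)],5,s)
a=(c[0]+c[1]-c[2]-c[3])/2;yaw=np.degrees(np.arctan2(-a[0],a[1]));u=a/np.linalg.norm(a)
m=c.mean(0); print("nb",m,"len",np.linalg.norm(a),"wid",np.linalg.norm(c[1]-c[0]+c[2]-c[3])/2,"yaw",yaw,"box",m-93*u)
e=toplane(p,[(292,174),(370,174)],5,s); print("edge box",e.mean(0)-42.5*u, np.linalg.norm(e[1]-e[0]))
for n in((1,),(0,1)): print(n,fitboxes(p,[*(m-93*u)[:2],yaw],s,n=n))
```

```text
[564.53682235 200.97511021 125.44533514] [-89.80312577   0.71963768   9.28565313]
nb [558.67944187 296.20019315   5.        ] len 85.1674721780492 wid 55.650442163716754 yaw 9.098730851133602 box [573.38610802 204.37038333   5.        ]
edge box [573.26515243 203.65667579   5.        ] 54.74143344085792
(1,) (array([572.98871278, 204.47714316,   8.94391411]), np.float64(-39.432613372802734))
(0, 1) (array([572.98831684, 204.43283399,   8.9495157 ]), np.float64(-29.02521324157715))
```

```bash
python3 -m inch '{"rotation":[[-0.2,0.3,-0.7],[0,0,0],[0,0,0],[0,0,0],[0,0,0]],"offset":[[0.009,0.015,0.0018],[0,0.015,0],[0,0.01,0],[0,0,0],[0,0,0]],"gripper":[0,0,0,0,0]}'
python3 - <<'E'
from h import *
for i in range(3):
    env.capture("top"); s=env.get_state(); print(s["ee_pos"],s["tool_rot"],s["wrist_force"])
E
```

```text
time: 10.02
ee_pos: [574.7, 202.8, 83.8]
tool_rot: [-90.0, -0.2, 8.8]
wrist_force: [-0.0, -0.4, -2.7]
gripper_width: 0.433
[574.6768991  202.76342297  83.81071333] [-90.01560501  -0.1600759    8.81405344] [-0.28082804  0.50646969 -3.35033683]
[574.7556575  202.815266    83.97691235] [-90.01322502  -0.17738229   8.81369029] [ 0.21119436 -0.88631783 -2.68920058]
[574.81671313 202.85282366  84.04832266] [-90.01360473  -0.1885519    8.819105  ] [-0.54403279  0.41342184 -4.36649979]
```

```bash
python3 -m inch '{"rotation":[[0,-0.1,0.2],[0,0,0],[0,0,0],[0,0,0]],"offset":[[-0.0016,0.003,0.0016],[0,0.003,0],[0,0,0],[0,0,0]],"gripper":[0,0,0,0]}'
python3 - <<'E'
from h import *
s=env.get_state(); p=env.capture("wrist"); save(p,"w7.png"); print(s["ee_pos"],s["tool_rot"],s["wrist_force"])
e=env.mark_of(p,"stamp"); print([(np.round(d["centre"],1).tolist(),round(d["score"],2)) for d in e])
print(fitboxes(p,[573,204.4,9],s,n=(1,)))
Rt=R.from_euler("xyz",s["tool_rot"],degrees=True).as_matrix()
# expected foot bottom +y corners if the stamp is at TCP, and empty box near edge
L=np.array([[-23,68.5,38],[23,68.5,38],[-23,58.5,38],[23,58.5,38]])@Rt.T+s["ee_pos"]; print(L.round(1).tolist(),proj(p,L,s).round(1).tolist())
u=R.from_euler("z",8.95,degrees=True).as_matrix()
print(proj(p,np.array([[-27.5,42.5,0],[27.5,42.5,0]])@u.T+[573,204.4,5],s).round(1).tolist())
E
```

```text
time: 10.68
ee_pos: [573.1, 204.5, 78.2]
tool_rot: [-90.0, -0.0, 8.9]
wrist_force: [0.7, 0.1, -2.7]
gripper_width: 0.44
[573.10848775 204.4674543   78.20202034] [-9.00065579e+01 -3.11498391e-02  8.93469458e+00] [ 0.68983275  0.11386002 -2.72049498]
[([572.8, 203.5, 8.5], 0.56)]
(array([572.95738487, 204.59816991,   8.91819213]), np.float64(-47.20378494262695))
[[544.5, 238.4, 9.7], [590.0, 245.6, 9.7], [544.5, 238.4, 19.7], [590.0, 245.6, 19.7]] [[275.4, 193.1], [355.8, 193.1], [273.5, 196.0], [357.7, 195.9]]
[[268.0, 184.2], [362.7, 184.2]]
```

View pics/w7.png

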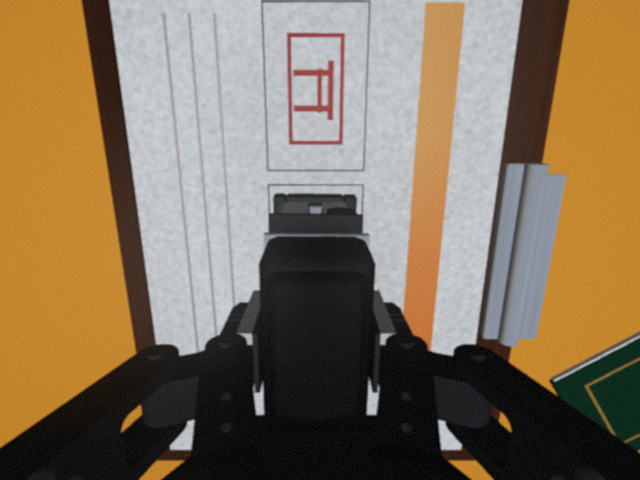

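Foot and box line up to about 1 mm in the picture: foot corners (274,195) and (356,195), box edge columns 268 to 363. I go down slowly.

```bash
python3 -m inch '{"rotation":[[0,0,0],[0,0,0],[0,0,0],[0,0,0],[0,0,0]],"offset":[[0,0.002,0],[0,0.002,0],[0,0.002,0],[0,0.002,0],[0,0,0]],"gripper":[0,0,0,0,0]}'
python3 -m inch '{"rotation":[[0,0,0],[0,0,0],[0,0,0],[0,0,0],[0,0,0]],"offset":[[0,0.0012,0],[0,0.0012,0],[0,0.0012,0],[0,0.0012,0],[0,0,0]],"gripper":[0,0,0,0,0]}'
```

```text
time: 11.4
ee_pos: [573.2, 204.5, 70.2]
tool_rot: [-90.0, -0.1, 8.9]
wrist_force: [-1.9, 0.2, 2.2]
gripper_width: 0.438
time: 12.02
ee_pos: [573.2, 204.5, 65.3]
tool_rot: [-90.0, -0.1, 8.9]
wrist_force: [-2.0, 0.4, 3.0]
gripper_width: 0.439
```

```bash
python3 -m inch '{"rotation":[[0,0,0],[0,0,0],[0,0,0],[0,0,0]],"offset":[[0,0.0008,0],[0,0.0008,0],[0,0.0008,0],[0,0,0]],"gripper":[0,0,0,0]}'
python3 -m inch '{"rotation":[[0,0,0],[0,0,0],[0,0,0]],"offset":[[0,0.0007,0],[0,0.0005,0],[0,0,0]],"gripper":[0,0,0]}'
```

```text
time: 12.52
ee_pos: [573.1, 204.5, 62.8]
tool_rot: [-90.0, -0.1, 8.9]
wrist_force: [-2.5, 0.1, 3.3]
gripper_width: 0.434
time: 12.9
ee_pos: [573.1, 204.5, 61.6]
tool_rot: [-90.0, -0.1, 8.9]
wrist_force: [-2.6, 0.5, 3.2]
gripper_width: 0.435
```

```bash
python3 -m inch '{"rotation":[[0,0,0],[0,0,0],[0,0,0]],"offset":[[0,0.0007,0],[0,0.0005,0],[0,0,0]],"gripper":[0,0,0]}'
```

```text
time: 13.28
ee_pos: [573.2, 204.5, 61.4]
tool_rot: [-90.0, -0.1, 8.9]
wrist_force: [-3.2, -1.6, 8.1]
gripper_width: 0.436
```

```bash
python3 -m inch '{"rotation":[[0,0,0]],"offset":[[0,0.0008,0]],"gripper":[0]}';python3 -m inch '{"rotation":[[0,0,0]],"offset":[[0,0.0008,0]],"gripper":[0]}'
```

```text
time: 13.4
ee_pos: [573.2, 204.5, 61.0]
tool_rot: [-90.0, -0.1, 8.9]
wrist_force: [-3.4, -1.1, 14.2]
gripper_width: 0.436
time: 13.52
ee_pos: [573.2, 204.5, 60.8]
tool_rot: [-90.0, -0.1, 8.9]
wrist_force: [-6.4, -0.2, 17.5]
gripper_width: 0.44
```

```bash
python3 -m inch '{"rotation":[[0,0,0]],"offset":[[0,0.0005,0]],"gripper":[0]}';python3 -m inch '{"rotation":[[0,0,0],[0,0,0]],"offset":[[0,0.0001,0],[0,0.0001,0]],"gripper":[0,0]}'
```

```text
time: 13.65
ee_pos: [573.2, 204.5, 60.9]
tool_rot: [-90.0, -0.1, 8.9]
wrist_force: [-6.0, -0.6, 14.9]
gripper_width: 0.436
time: 13.9
ee_pos: [573.2, 204.5, 61.5]
tool_rot: [-90.0, -0.2, 8.9]
wrist_force: [-1.8, -0.5, 4.6]
gripper_width: 0.434
```

```bash
python3 -m inch '{"rotation":[[0,0,0],[0,0,0]],"offset":[[0,0.0008,0],[0,0.0008,0]],"gripper":[0,0]}';python3 -m inch '{"rotation":[[0,0,0]],"offset":[[0,0.0008,0]],"gripper":[0]}'
```

```text
time: 14.15
ee_pos: [573.3, 204.6, 60.8]
tool_rot: [-90.0, -0.2, 8.9]
wrist_force: [-5.8, -1.2, 17.0]
gripper_width: 0.437
time: 14.28
ee_pos: [573.3, 204.6, 60.7]
tool_rot: [-90.0, -0.2, 8.9]
wrist_force: [-6.6, -2.0, 19.3]
gripper_width: 0.435
```

Now hold there at about 20 N.

```bash
python3 -m inch '{"rotation":[[0,0,0],[0,0,0]],"offset":[[0,0.0008,0],[0,0.0008,0]],"gripper":[0,0]}';python3 -m inch '{"rotation":[[0,0,0],[0,0,0]],"offset":[[0,0.0008,0],[0,0.0008,0]],"gripper":[0,0]}';python3 -m inch '{"rotation":[[0,0,0],[0,0,0],[0,0,0]],"offset":[[0,0.0008,0],[0,0.0008,0],[0,0.0008,0]],"gripper":[0,0,0]}'
```

```text
time: 14.52
ee_pos: [573.3, 204.6, 60.7]
tool_rot: [-90.0, -0.3, 8.9]
wrist_force: [-6.5, -0.7, 18.5]
gripper_width: 0.433
time: 14.78
ee_pos: [573.2, 204.5, 60.7]
tool_rot: [-90.0, -0.3, 9.0]
wrist_force: [-5.8, -1.6, 17.6]
gripper_width: 0.438
time: 15.15
ee_pos: [573.1, 204.5, 60.7]
tool_rot: [-90.0, -0.4, 9.0]
wrist_force: [-5.9, -2.3, 17.9]
gripper_width: 0.436
```

```bash
python3 -m inch '{"rotation":[[0,0,0],[0,0,0],[0,0,0]],"offset":[[0,0.0009,0],[0,0.0009,0],[0,0.0009,0]],"gripper":[0,0,0]}';python3 -m inch '{"rotation":[[0,0,0],[0,0,0],[0,0,0]],"offset":[[0,0.0009,0],[0,0.0009,0],[0,0.0009,0]],"gripper":[0,0,0]}'
```

```text
time: 15.52
ee_pos: [573.1, 204.5, 60.6]
tool_rot: [-90.0, -0.4, 9.0]
wrist_force: [-6.9, -1.8, 20.3]
gripper_width: 0.431
time: 15.9
ee_pos: [573.0, 204.5, 60.6]
tool_rot: [-90.0, -0.5, 9.0]
wrist_force: [-7.5, -2.2, 20.9]
gripper_width: 0.437
```

Firm press held for more than 0.5 s at 18 to 21 N. I lift straight up.

```bash
python3 -m inch '{"rotation":[[0,0,0],[0,0,0],[0,0,0],[0,0,0],[0,0,0],[0,0,0],[0,0,0],[0,0,0.3]],"offset":[[0,-0.002,0],[0,-0.003,0],[0,-0.003,0],[0,-0.003,0],[0,-0.003,0],[0,-0.005,0],[0,-0.02,0],[0,-0.04,0]],"gripper":[0,0,0,0,0,0,0,0]}'
python3 -m inch '{"rotation":[[0,0,0],[0,0,0],[0,0,0]],"offset":[[0,-0.05,0],[0,-0.03,0],[0,0,0]],"gripper":[0,0,0]}'
python3 - <<'E'
from h import *
s=env.get_state(); p=env.capture("wrist"); save(p,"w8.png"); print(s["ee_pos"],s["tool_rot"],s["wrist_force"])
E
```

```text
time: 16.9
ee_pos: [570.7, 203.9, 139.1]
tool_rot: [-90.0, 0.1, 9.0]
wrist_force: [0.7, 0.5, -3.6]
gripper_width: 0.435
time: 17.27
ee_pos: [571.9, 204.1, 224.1]
tool_rot: [-90.0, -0.1, 9.0]
wrist_force: [-0.1, 0.6, -2.8]
gripper_width: 0.437
[571.8635143  204.09774514 224.1496963 ] [-9.00061857e+01 -8.93782972e-02  8.95146089e+00] [-0.05559958  0.55305768 -2.82211531]
```

View pics/w8.png

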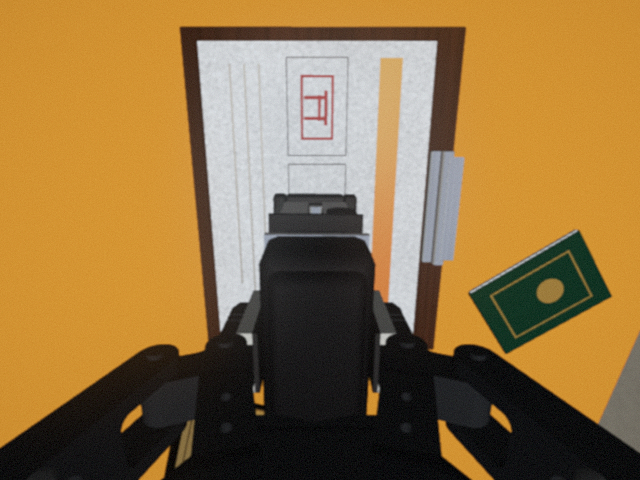

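```bash
python3 -m inch '{"rotation":[[0,2,0],[0,2,0],[0,2,0],[0,2,0],[0,2,0],[0,2,0],[0,2,0],[0,2,0]],"offset":[[-0.005,0,-0.03],[-0.005,0,-0.05],[-0.005,0,-0.058],[-0.005,0,-0.058],[-0.005,0,-0.058],[-0.005,0,-0.058],[-0.005,0,-0.058],[-0.005,0,-0.058]],"gripper":[0,0,0,0,0,0,0,0]}'
python3 - <<'E'
from h import *
q=env.capture("top"); save(q,"form.png",(165,150,310,270),4)
E
```

```text
time: 18.32
ee_pos: [534.3, -232.2, 207.4]
tool_rot: [-89.9, 1.1, -7.2]
wrist_force: [0.8, -0.1, -3.4]
gripper_width: 0.439
```

View pics/form.png

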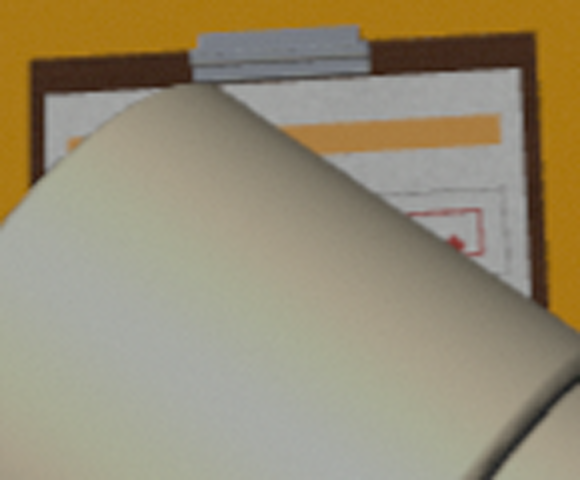

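The arm blocks the top view, so I check the print numerically in the scene camera while I set the stamp back.

```bash
python3 -m inch '{"rotation":[[0,0,-1],[0,0,0],[0,0,0],[0,0,0],[0,0,0]],"offset":[[0.002,0,-0.045],[0,0.04,0],[0,0.04,0],[0,0.02,0],[0,0,0]],"gripper":[0,0,0,0,0]}'
python3 - <<'E'
from h import *
q=env.capture("scene"); a=cv2.imread("pics/scene.png")[:,:,::-1]; s=env.get_state()
print(s["ee_pos"],s["tool_rot"],s["wrist_force"])
for k in(-1,0,1):
    u=R.from_euler("z",8.95,degrees=True).as_matrix()
    c=proj(q,np.array([[-24,-39+93*k,0],[24,-39+93*k,0],[24,39+93*k,0],[-24,39+93*k,0]])@u.T+[573,204.4,5])
    m=np.zeros((480,640),np.uint8); cv2.fillConvexPoly(m,c.round().astype(np.int32),1); m=m>0
    f=lambda im:(im[m][:,0].astype(int)-im[m][:,1]>25).sum()
    print(k,m.sum(),"red before",f(a),"after",f(q["img"]))
E
```

```text
time: 19.0
ee_pos: [523.6, -285.9, 95.4]
tool_rot: [-89.8, 0.7, -7.7]
wrist_force: [-0.2, 0.1, -2.3]
gripper_width: 0.435
[ 524.01509281 -286.05692634   96.36085543] [-89.85778176   0.63581689  -7.73144725] [-0.53142718  1.19536259 -3.84645661]
-1 782 red before 113 after 117
0 847 red before 0 after 0
1 918 red before 156 after 160
```

Run:
```python
from h import *
q=env.capture("scene"); a=cv2.imread("pics/scene.png")[:,:,::-1].astype(int); b=q["img"].astype(int)
u=R.from_euler("z",8.95,degrees=True).as_matrix()
for k in(-1,0,1):
    c=proj(q,np.array([[-24,-39+93*k,0],[24,-39+93*k,0],[24,39+93*k,0],[-24,39+93*k,0]])@u.T+[573,204.4,5])
    m=np.zeros((480,640),np.uint8); cv2.fillConvexPoly(m,c.round().astype(np.int32),1); m=m>0
    for im in(a,b): print(k,im[m].mean(0).round(1),im[m].std(0).round(1),im[m].min(0),(im[m].sum(1)<400).sum())
```

```text
-1 [198.7 190.4 190.8] [23.5 42.4 43.4] [108  24  19] 83
-1 [203.6 195.2 195.5] [23.8 43.2 44.2] [110  26  22] 73
0 [208.6 210.  211.1] [4.5 4.6 4.8] [187 183 181] 0
0 [213.5 214.9 215.9] [4.4 4.5 4.6] [192 190 188] 0
1 [196.5 187.7 188.5] [23.2 42.1 42.8] [109  26  22] 110
1 [201.3 192.4 193.2] [23.4 42.6 43.3] [117  28  24] 92
```

No mark shows in the box. However, the travel (12.9 mm), the spring plateau and the steep rise (about 16 N/mm up to 21 N) fit a full press, and the stamp did not slip in the grip, so prints may simply not be drawn. I carry on with the placing.

```bash
python3 -m inch '{"rotation":[[0,0,-0.6],[0,0,0],[0,0,0],[0,0,0]],"offset":[[0.005,0,0.01],[0,0.005,0],[0,0.005,0],[0,0,0]],"gripper":[0,0,0,0]}'
python3 -c "
from h import *
s=env.get_state();print(s['ee_pos'],s['tool_rot'],s['wrist_force'])"
```

```text
time: 19.6
ee_pos: [532.8, -276.8, 89.1]
tool_rot: [-90.0, -0.3, -7.7]
wrist_force: [-0.7, 0.3, -3.0]
gripper_width: 0.434
[ 532.82421744 -276.78071166   89.13276061] [-90.00700277  -0.32762681  -7.68593415] [-0.73079367  0.25933872 -3.04041517]
```

```bash
python3 -m inch '{"rotation":[[0,0,0.3],[0,0,0],[0,0,0],[0,0,0],[0,0,0]],"offset":[[-0.001,0.003,0],[0,0.003,0],[0,0.002,0],[0,0.001,0],[0,0,0]],"gripper":[0,0,0,0,0]}'
```

```text
time: 20.23
ee_pos: [531.7, -277.1, 79.8]
tool_rot: [-90.0, -0.0, -7.7]
wrist_force: [-1.5, -0.0, 2.2]
gripper_width: 0.435
```

```bash
python3 -m inch '{"rotation":[[0,0,0],[0,0,0],[0,0,0],[0,0,0],[0,0,0],[0,0,0]],"offset":[[0,0,0],[0,0,0],[0,0,0],[0,0,0],[0,0,0],[0,0,0]],"gripper":[1,1,1,1,1,1]}'
python3 -m inch '{"rotation":[[0,0,0],[0,0,0],[0,0,0],[0,0,0],[0,0,0],[0,0,0],[0,0,0]],"offset":[[0,-0.015,0],[0,-0.03,0],[0,-0.05,0],[0,-0.06,0],[0,-0.05,0.03],[0,0,0.03],[0,0,0]],"gripper":[1,1,1,1,1,1,1]}'
python3 - <<'E'
from h import *
s=env.get_state(); p=env.capture("wrist"); q=env.capture("scene")
print(s["ee_pos"],s["wrist_force"])
for n in ["stamp","head_top","rest","round_a_centre","stamp_front"]:
  for pp in(p,q): print(n,[(np.round(d["centre"],1).tolist(),round(d["score"],2)) for d in env.mark_of(pp,n) if 400<d["centre"][0]<640 and d["centre"][1]<0])
E
```

```text
time: 20.98
ee_pos: [532.3, -277.3, 80.4]
tool_rot: [-90.1, -0.1, -7.7]
wrist_force: [0.3, 0.6, 0.2]
gripper_width: 0.999
time: 21.85
ee_pos: [540.0, -216.2, 299.1]
tool_rot: [-90.1, -0.4, -7.8]
wrist_force: [0.4, 0.1, -0.7]
gripper_width: 1.001
[ 539.98809947 -216.22961577  299.09186137] [ 0.38865746  0.07373567 -0.70790359]
stamp [([529.1, -280.1, 5.7], 0.94)]
stamp [([529.3, -280.2, 12.2], 0.95), ([501.6, -140.4, 50.9], 0.6)]
head_top [([535.2, -278.1, 122.0], 0.73)]
head_top [([529.7, -279.6, 115.8], 0.91)]
rest []
rest [([531.4, -274.7, 9.8], 0.92)]
round_a_centre [([500.1, -141.2, 57.1], 0.89)]
round_a_centre [([502.3, -140.3, 52.0], 0.57)]
stamp_front [([557.9, -72.8, 53.3], 0.45)]
stamp_front [([510.1, -270.6, 41.9], 0.6)]
```

```bash
python3 -c "
from bench import env
print(env.finish_job(), env.get_state()['time'])"
```

```text
the job is handed in; nothing more can be done
the job is handed in; nothing more can be done
```

I stamped the empty middle box and stood the stamp back on the felt, released and with its head up. I then handed the job in, at about 22 s on the robot's clock. One check disagreed: no red print shows in the box afterwards.

- **Placing:** the stamp stood at about (573, 204.5) mm, yaw 9°. The box measured (573.0, 204.4) mm, yaw 8.95°. The front faced the bottom edge of the card.
- **Press:** the head travelled about 12.9 mm and the force then climbed about 16 N per mm, which fits the die bearing on its foam. The readings were 17–21 N for about 1.75 s, and the highest was 21 N. The stamp did not slip in the grip.
- **Return:** the networks put the stamp at about (529, −280) mm, 5 mm from the centre of the felt, at (531, −275) mm. The head top read 116–122 mm above the table (119 mm expected), so the head is up and the stamp upright. Round stamp a reads within about 3 mm of where it started. I did not measure the other two, but the gripper stayed clear of all three.
- **Disagreement:** a count of red pixels in the scene picture found none in the middle box before or after, while the other two boxes showed theirs. I took it that the simulator does not draw prints, because the travel and force fit a full press. I could not confirm it and did not press again.

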